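# Seat a shoe last on the measuring board and close both gauges on it

## Robot

A 6-joint arm with a two-finger parallel gripper is mounted at the origin on a cart in front of the work surface, level with it; the furniture and walls round the work are solid. World frame = base frame: x ahead of the robot, y to its left, z up, the work surface at z = 0. Lengths are in m, angles in rad, forces in N, time in s.
With the tool pointing down it reaches from about 0.35 to 0.775 m from the base axis. Payload 5.5 kg.
Tool frame: the origin (TCP) lies at the very end of the fingers, on their centre line; the grasp point (between the pads) lies env.pinch_z behind it (env.pinch_z is the distance from the TCP to the grasp point, in m); z points along the fingers, y is the line along which they close (so a half turn about z gives the same grasp; the last joint's range is limited). The gripper opens to 85 mm and grips with 20 to 120 N. Pads are 22 mm wide; open, the fingers measure 114 mm over their backs; the gripper's body (76 mm by 85 mm) begins 54 mm behind the grasp point. The pads swing forward as they close: fully open they stand 13 mm farther back than shut.
Start: joints at [0.984, 0.313, 0.046, 1.304, 0, 1.431], TCP at [0.248, 0.519, 0.231] pointing down, gripper open.
Joint ranges: [-2.76, 2.76], [-0.86, 1.69], [-1.03, 1.26], [-2.2, 2.34], [-1.47, 1.5], [-3.14, 3.14]. Speed limits (rad/s): [2.57, 2.57, 3.14, 3.14, 3.14, 3.14].

## Interface

Orientations are given as a unit quaternion [w, x, y, z].
In Python, from workcell import env, eyes gives the robot as it stands.
- The arm moves only by the shell command python3 -m jog 'ROWS' [FORCE]. ROWS is JSON, one flat list of numbers, 7 for each row, row after row: the shift along the world's x, y, z as a fraction of full scale, then the turn, a rotation vector about the world's x, y, z as a fraction of full scale, then the opening, from -1 (shut) to 1 (fully open), so that 0 is half open. A call has 1 to 12 rows; each row is the pose to reach, as a shift and turn from the pose commanded when the call began, turning the shorter way round; what a row does not reach only later rows make up. Full scale, the value 1, is 20 cm for a shift and pi rad for a turn. A row lasts 1/12 s, in which the tool goes at most 41.7 mm and 7.16 degrees, less where a joint would pass 70% of its speed; a pose out of reach is approached as far as the arm can. A call with a number of a shift or a turn outside -1 to 1 is refused whole. A call with a gripper value outside its range is refused whole. The fingers move at their own pace and stop on an object; FORCE is the grip in N (left out, the last holds). Time passes only in rows, so rows that repeat a pose let the fingers close. It gives the time, the measured TCP pose, the force, the opening and the grip force at its end, in the units of the state.
- env.get_state(): the state, without advancing time (a new reading comes with each control period).
- eyes.read_camera(name): name is "side" or "top"; returns (picture, depth): 480x640x3 uint8, red, green, blue; 480x640 float32, m along the optical axis (not along the pixel's ray), 0 where there is no reading.
- eyes.calibration(name): a dict with "fx", "fy", "cx", "cy" (pixels), "k1" (the pictures are not rectified: a ray, as slopes to the right and down, at radius r is drawn at 1 + k1 r^2 times it, then the intrinsics apply), "R" (3x3) and "t" (3): a world point X has camera coordinates R X + t. Camera axes: x right, y down, z forward; pixel columns grow to the right and rows downward; lengths in m; the calibration is good to about 2 mm. A picture is of the moment at which its call begins. calibration takes no time and is no camera call.
- env.hand_in(): hands the job in; it is judged then, once.
The state is a dict: "clock": time; "joint_pos": joint angles; "qvel": joint speeds; "tau": joint torques, N m; "tcp_pos": TCP position; "orientation": TCP orientation; "wrist_force": force on the tool from outside, world axes, zero at the start; "ft_torque": the same for the moment, N m; "finger_gap": finger opening in m; "grip_force": force on a finger pad.
Only numpy, scipy, OpenCV 4.12 (cv2) and the standard library are available. Lean on these libraries where they do the work, as an engineer would, in place of code of your own. Each camera call takes 0.05 s, during which the arm holds its last target. There are 200 camera calls.

## Task

Take the measure of the shoe last on the board, by pushing only: without gripping or lifting anything, push the last back until its heel sits fully home in the heel cup and its ball lies against the side rest. Then slide the toe slide up to touch the toe and the width slide up to touch the ball, and leave all four touching, the last standing flat on its sole. Push gently and leave the other things on the bench where they are.

Things in the scene. Friction and masses are not known exactly. Their poses are not given: they have to be found in the camera images.
- board: Measuring board for shoe lasts: wooden board 380 x 180 x 16 mm that lies flat on the bench and does not move. Origin: centre of its underside; +x runs along the board from the heel cup to the toe slide, +y from the side rest to the width slide, z up. Board top at z = 16 mm. The heel cup (bent steel strip, 40 mm tall) stands at the -x end, open to +x; the side rest (wooden block 100 x 14 x 28 mm) stands on the -y half.
- heel_cup (a point): The innermost point of the heel cup's inside, 29 mm above the bench; at x = -150, y = -5 mm on the board. The cup is round there (radius 30 mm about a point 30 mm towards +x), with lips that flare to a mouth about 80 mm wide. Axes as the board's.
- side_rest (a point): Middle of the side rest's face, which looks to the board's +y; at x = 0, y = -42 mm on the board, 29 mm above the bench. Axes as the board's.
- shoe_last: Plastic shoe last (solid foot form), about 223 long, 62 wide, 116 mm tall at the heel cone, 0.27 to 0.45 kg, standing loose on the board on its sole. Origin: underside, at mid-length; +x points to its toe, z up. The toe half is low: under 64 mm high forward of x = 40 mm. Seated, its x axis is within a few degrees of the board's and its origin lies near x = -39, y = -11 mm on the board, its toe near x = 72 mm and the two sides of its ball near y = -42 and y = +21 mm.
- last_heel (a point): Rearmost point of the last's heel, 23 mm above its sole plane; 111 mm behind its origin. It goes to point heel_cup.
- last_toe (a point): Foremost point of the last's toe, 15 mm above its sole plane; 111 mm ahead of its origin (x = 111, y = 6 mm).
- last_ball_far (a point): Widest point of the last (the ball) on the side that faces the side rest: x = 38, y = -31 mm on the last, 11 mm up.
- last_ball_near (a point): Widest point of the last (the ball) on the side that faces the width slide: x = 38, y = +31 mm on the last, 11 mm up.
- toe_slide (a joint): How far (m) the toe slide has been pushed along the board towards the heel, 0 to 0.10; at 0 its face is at x = 150 mm on the board. It runs along the line y = -5 mm of the board. It moves freely in its groove against about 2 N of friction and stays where it is left.
- toe_face (a point): Middle of the toe slide's flat face (aluminium plate 72 mm wide, 34 mm tall), 13.5 mm above the board top. This frame's x axis points from the face away from the last, along the board's +x. Behind the plate sits a wooden block 36 mm wide and 26 mm tall, whose flat back, the place to push, is 22 mm behind the face.
- width_slide (a joint): How far (m) the width slide has been pushed across the board towards the side rest, 0 to 0.055; at 0 its face is at y = 62 mm on the board. It moves freely in its groove against about 2 N of friction and stays where it is left.
- width_face (a point): Middle of the width slide's flat face (aluminium plate 46 mm wide, 34 mm tall), 13.5 mm above the board top, at x = 0 on the board. This frame's x axis points from the face away from the last, along the board's +y. Behind the plate sits a wooden block 36 mm wide and 26 mm tall, whose flat back, the place to push, is 22 mm behind the face.
- spool: Bystander: thread spool, 42 mm across, 48 mm tall; origin at the centre of its underside. To be left where it is.
- cream_tin: Bystander: flat round cream tin, 80 mm across, 23 mm high; origin at the centre of its underside. To be left where it is.
- cork_block: Bystander: cork sanding block, 37 x 74 x 27 mm; origin at the centre of its underside. To be left where it is.
- heel_lift: Bystander: flat D-shaped heel piece, 55 x 58 x 8 mm; origin at the centre of its underside. To be left where it is.

How it is judged:
By the outcome, as a careful person would: the job done as asked, in the order asked, and still so for the second after the job is handed in, with the robot touching nothing.
It also fails if it takes over 64 s, if anything falls off the work surface, if the arm or the gripper's body presses on something with over 40 N, if the wrist force passes 120 N, or if a joint passes its speed limit or range.

## Working session

There is one attempt and no reset: what is moved stays moved. The work goes in short steps, Python scripts to look and compute and a shell command to move; the robot and the scene stay as the last step left them, time stands still between calls to the robot, and variables do not carry over. Pictures are saved under pics/ and viewed, at most 10 in all, crops included, and the job is handed in when it is done.

```bash
mkdir -p pics; cat > h.py <<'E'
import numpy as np, cv2
from workcell import env, eyes
def snap(n,f):
    p,d=eyes.read_camera(n); cv2.imwrite('pics/'+f+'.png',p[:,:,::-1]); np.savez('pics/'+f,p=p,d=d); return p,d
def rays(n,uv):
    c=eyes.calibration(n); uv=np.atleast_2d(np.array(uv,float))
    s=np.c_[(uv[:,0]-c['cx'])/c['fx'],(uv[:,1]-c['cy'])/c['fy']]; q=s.copy()
    for _ in range(20): q=s/(1+c['k1']*(q**2).sum(1,keepdims=True))
    R=np.array(c['R']);t=np.array(c['t'])
    return -R.T@t,np.c_[q,np.ones(len(q))]@R
def onz(n,uv,z):
    o,d=rays(n,uv); return o+d*((z-o[2])/d[:,2])[:,None]
def cloud(n,d):
    v,u=np.mgrid[0:480,0:640]; o,r=rays(n,np.c_[u.ravel(),v.ravel()])
    P=o+r*d.ravel()[:,None]; P[d.ravel()==0]=np.nan; return P.reshape(480,640,3)
E
python3 - <<'E'
from h import *
snap('top','t0'); snap('side','s0')
print(env.get_state(),env.pinch_z)
for n in('top','side'):
    o,d=rays(n,[[320,240]]);print(n,o,d)
E
```

```text
{'clock': 0.1, 'joint_pos': array([9.84393657e-01, 3.13955862e-01, 4.51140082e-02, 1.30363581e+00,
       1.13700996e-05, 1.43121559e+00]), 'qvel': array([ 0.00082624, -0.00265506,  0.00167333,  0.00068846, -0.00115906,
        0.00019322]), 'tau': array([ 3.29845723e-03, -4.81725776e+01,  2.99244583e+01,  1.26434452e-02,
       -1.30344406e-04, -3.58878708e-05]), 'tcp_pos': array([0.24819712, 0.51816472, 0.23048944]), 'orientation': array([-3.03812223e-04,  2.21557029e-01,  9.75147054e-01, -7.83869004e-04]), 'wrist_force': array([-0.09144916, -0.37925007,  0.00870154]), 'ft_torque': array([ 0.01535988, -0.0025386 , -0.00113813]), 'grip_force': 0.0, 'finger_gap': 0.0852964794601856} 0.0187
top [ 0.39815362 -0.2806394   0.97918054] [[ 0.17758507  0.01386031 -0.98405246]]
side [0.50044133 0.54592667 0.47564584] [[ 0.06986599 -0.88124087 -0.46775599]]
```

View pics/t0.png

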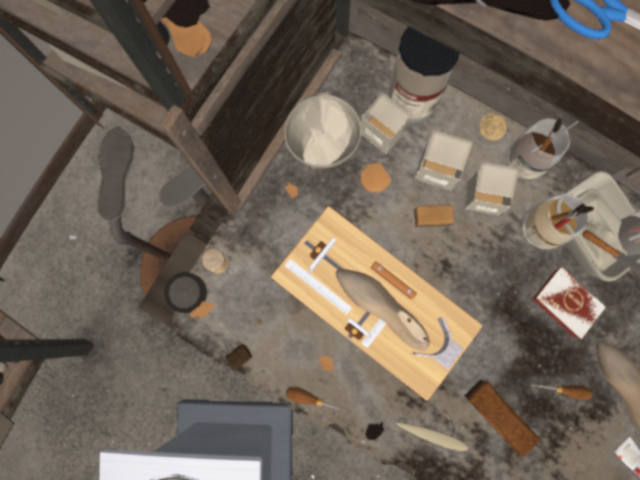

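View pics/s0.png

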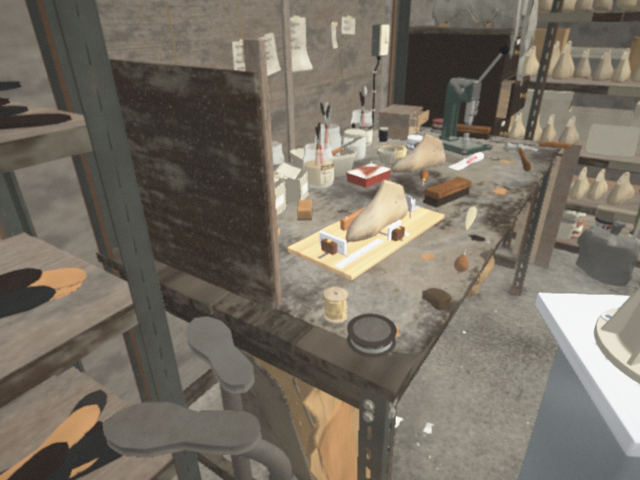

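The top view shows the board with corners about (328,208), (482,326), (428,398) and (273,276). The toe slide is near (322,252), the width slide near (360,330) and the cup near (443,340). The last's toe is near (340,272) and its heel near (425,345). The side view agrees.

```bash
cat > m.py <<'E'
from h import *
def board(p):
    hsv=cv2.cvtColor(p,cv2.COLOR_RGB2HSV)
    m=cv2.inRange(hsv,(10,70,150),(28,200,255)); m[:200]=0;m[410:]=0;m[:,:265]=0;m[:,490:]=0
    m=cv2.morphologyEx(m,cv2.MORPH_OPEN,np.ones((3,3)))
    n,l,s,_=cv2.connectedComponentsWithStats(m)
    pts=np.argwhere(np.isin(l,[i for i in range(1,n) if s[i,4]>300]))[:,::-1]
    W=onz('top',pts,.016)[:,:2].astype(np.float32)
    return cv2.minAreaRect(W*1000),pts
E
python3 - <<'E'
from m import *
f=np.load('pics/t0.npz');p,d=f['p'],f['d']
r,pts=board(p);print(r); b=cv2.boxPoints(r);print(b)
print(onz('top',[[328,208],[482,326],[428,398],[273,276]],.016))
c=cv2.resize(p[195:410,260:495],None,fx=3.2,fy=2.7*3.2/2.7,interpolation=cv2.INTER_CUBIC)[:600]
cv2.imwrite('pics/t0c.png',cv2.resize(p[200:400,265:490],None,fx=3,fy=3,interpolation=cv2.INTER_CUBIC)[:,:,::-1])
# board frame guess from rect
C=onz('top',[[328,208],[482,326],[428,398],[273,276]],.016)[:,:2]
print(np.linalg.norm(C-np.roll(C,1,0),axis=1))
P=cloud('top',d)
for z0,z1 in((.1,.14),(.06,.09)):
    m=(P[...,2]>z0)&(P[...,2]<z1);m[:200]=0;m[400:]=0;m[:,:265]=0;m[:,490:]=0
    print(z0,m.sum(),P[m].mean(0) if m.any() else 0,P[...,2][230:400,273:482][d[230:400,273:482]>0].max())
E
```

```text
((513.73046875, -422.27398681640625), (381.17193603515625, 332.0206298828125), 52.43947982788086)
[[ 265.95142 -472.15363]
 [ 529.14746 -674.5531 ]
 [ 761.5095  -372.39435]
 [ 498.31348 -169.99487]]
[[ 0.63609675 -0.28195061  0.016     ]
 [ 0.40804111 -0.5799936   0.016     ]
 [ 0.27305852 -0.47380376  0.016     ]
 [ 0.50053394 -0.17750371  0.016     ]]
[0.17113279 0.37528522 0.17174569 0.3735489 ]
0.1 497 [ 0.41478487 -0.41888384  0.11347462] 0.1311131210235329
0.06 1078 [ 0.44638974 -0.39414897  0.07192879] 0.1311131210235329
```

View pics/t0c.png

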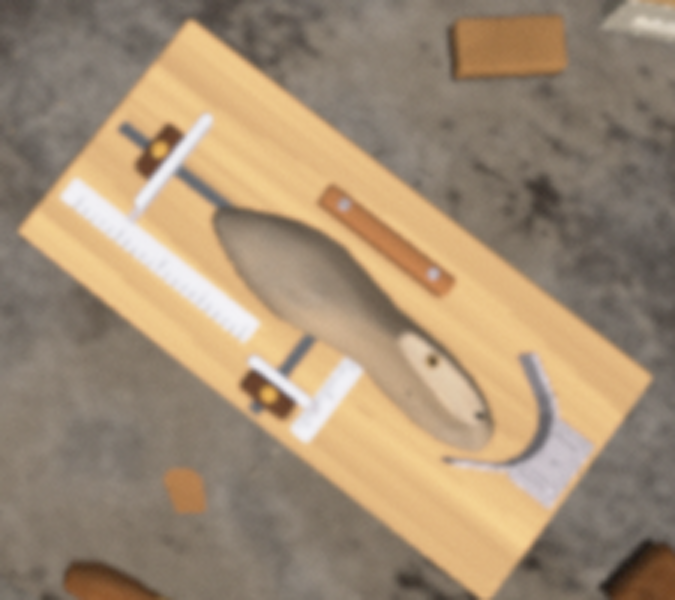

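```bash
cat > b.py <<'E'
from h import *
C=onz('top',[[329,206.3],[482.3,326],[427.3,400],[271.7,277]],.016)[:,:2]
O=C.mean(0); v=(C[0]-C[1])+(C[3]-C[2]); w=(C[3]-C[0])+(C[2]-C[1])
a=np.arctan2(v[1],v[0]); a2=np.arctan2(w[1],w[0])-np.pi/2; a=(2*a+a2)/3 if abs(a-a2)<.1 else a
ux=np.array([np.cos(a),np.sin(a)]); uy=np.array([-ux[1],ux[0]])
def tob(P): P=np.asarray(P); return np.stack([(P[...,:2]-O)@ux*1000,(P[...,:2]-O)@uy*1000],-1)
def tow(x,y): return O+ux*x/1000+uy*y/1000
def crop(uv): return np.atleast_2d(uv)/3+[265,200]
def bpx(uv,z): return tob(onz('top',crop(np.array(uv,float)),z)).round(1)
E
python3 - <<'E'
from b import *
print('O',O,a,a2,v,w); print(tob(C).round(1))
print('toeplate top ends',bpx([[210,117],[137,214]],.0465))
print('toeplate block back',bpx([[150,142]],.042), 'width plate',bpx([[252,360],[307,404]],.0465))
print('rest',bpx([[322,207],[441,295],[332,186],[454,278]],.044).tolist())
print('cup inner',bpx([[545,425],[447,460],[530,355],[520,455]],.056).tolist())
print('toe',bpx([[215,215],[222,208],[216,240]],.031).tolist(),'heel',bpx([[455,447],[480,452],[492,440]],.039).tolist())
f=np.load('pics/t0.npz');p,d=f['p'],f['d'];P=cloud('top',d);B=tob(P);z=P[...,2]
m=(abs(B[...,0])<190)&(abs(B[...,1])<90)
for x in range(-150,170,15):
    k=m&(abs(B[...,0]-x)<5)&(z>.03); 
    if k.any(): print(x,[(int(y),int(h*1000)) for y,h in sorted(zip(B[k][:,1],z[k]))][::3])
print('plane z',np.median(z[m&(B[...,0]<-165)]))
for n,uv in dict(spool=(214,262),tin=(186,292),cork=(434,215)).items(): print(n,onz('top',[uv],.03)[0])
E
```

```text
O [ 0.45387701 -0.37799429] 0.9111300102389736 0.9110453886546352 [0.46074289 0.59412164] [-0.27969151  0.21695836]
[[ 188.2  -89. ]
 [-188.2  -87.9]
 [-187.7   87.9]
 [ 187.8   89.1]]
toeplate top ends [[135.4 -40.3]
 [133.   36. ]]
toeplate block back [[155.5  -5. ]] width plate [[ 21.5  62.4]
 [-21.4  62.6]]
rest [[45.6, -39.4], [-46.0, -41.8], [48.8, -53.7], [-46.0, -55.2]]
cup inner [[-142.9, -16.4], [-108.1, 37.2], [-110.1, -44.6], [-141.6, 7.5]]
toe [[95.5, 4.7], [94.8, -1.6], [85.2, 16.7]] heel [[-110.0, 26.6], [-124.1, 19.5], [-125.6, 9.1]]
-150 [(-27, 52), (-23, 39), (-21, 45), (-20, 54), (-19, 33), (-18, 49), (-17, 35), (-16, 32), (-15, 53), (-14, 51), (-13, 55), (-12, 41), (-11, 49), (-10, 39), (-8, 55), (-8, 33), (-6, 45), (-5, 53), (-3, 36), (-2, 55), (0, 56), (1, 56), (1, 31), (3, 56), (4, 55), (6, 54), (7, 54), (8, 55), (10, 38), (12, 52)]
-135 [(-38, 54), (-34, 56), (-33, 48), (-33, 56), (-32, 58), (-32, 38), (-31, 48), (-31, 50), (-30, 54), (-29, 38), (-28, 42), (-27, 56), (16, 54), (19, 54), (21, 55), (22, 53), (23, 53)]
-120 [(-44, 55), (-43, 56), (-42, 52), (-41,
[... 8671 characters left out ...]
 (3, 37), (4, 50), (6, 41), (8, 49), (9, 43), (10, 50), (12, 49), (13, 50), (15, 49), (16, 50), (17, 51), (18, 50), (20, 48), (21, 49), (22, 48), (24, 49), (25, 51), (27, 50), (28, 48), (29, 48)]
150 [(-23, 41), (-22, 42), (-21, 42), (-19, 42), (-19, 38), (-17, 42), (-16, 41), (-15, 40), (-14, 40), (-13, 45), (-12, 42), (-11, 41), (-10, 43), (-8, 43), (-7, 41), (-6, 42), (-5, 45), (-4, 42), (-3, 43), (-2, 42), (-1, 39), (0, 40), (0, 39), (1, 39), (2, 43), (3, 44), (4, 40), (6, 42), (7, 41), (8, 40), (9, 41), (10, 41), (11, 32), (12, 32)]
plane z 0.01554645353329348
spool [ 0.52434151 -0.06451296  0.03      ]
tin [ 0.46579415 -0.01274868  0.03      ]
cork [ 0.62136364 -0.48809597  0.03      ]
```

```bash
python3 -m jog '[0.8,-1,0,0,0,0.431,-1, 0.8,-1,0,0,0,0.431,-1, 0.8,-1,0,0,0,0.431,-1, 0.8,-1,0,0,0,0.431,-1, 0.8,-1,0,0,0,0.431,-1, 0.8,-1,0,0,0,0.431,-1, 0.8,-1,0,0,0,0.431,-1, 0.8,-1,0,0,0,0.431,-1, 0.8,-1,0,0,0,0.431,-1, 0.8,-1,0,0,0,0.431,-1, 0.8,-1,0,0,0,0.431,-1]' 20; python3 -m jog '[0.3,-1,0,0,0,0,-1, 0.3,-1,0,0,0,0,-1, 0.3,-1,0,0,0,0,-1, 0.3,-1,0,0,0,0,-1, 0.3,-1,0,0,0,0,-1, 0.3,-1,0,0,0,0,-1]'; python3 -m jog '[0.1,-1,-0.2,0,0,0,-1, 0.1,-1,-0.2,0,0,0,-1, 0.1,-1,-0.2,0,0,0,-1, 0.1,-1,-0.2,0,0,0,-1, 0.1,-1,-0.2,0,0,0,-1, 0.1,-1,-0.2,0,0,0,-1, 0.1,-1,-0.2,0,0,0,-1]'
```

```text
clock: 1.02
tcp_pos: [0.4085, 0.318, 0.2308]
orientation: [-0.001, -0.418, 0.908, 0.0]
wrist_force: [0.1, 1.1, -0.1]
finger_gap: 0.0002
grip_force: 0.0
clock: 1.52
tcp_pos: [0.4703, 0.1126, 0.2309]
orientation: [-0.0, -0.412, 0.911, -0.001]
wrist_force: [-0.8, 0.9, 1.2]
finger_gap: -0.0001
grip_force: 0.0
clock: 2.1
tcp_pos: [0.488, -0.0828, 0.1904]
orientation: [-0.001, -0.414, 0.91, 0.001]
wrist_force: [-0.6, -0.1, 0.3]
finger_gap: -0.0004
grip_force: 0.0
```

```bash
python3 - <<'E'
from b import *
from scipy.spatial.transform import Rotation as R
s=env.get_state(); q=s['orientation']; M=R.from_quat(np.roll(q,-1)).as_matrix()
print(s['clock'],s['tcp_pos'],s['finger_gap'],M.round(3).tolist(),np.degrees(np.arctan2(M[1,1],M[0,1])),np.degrees(a),s['joint_pos'])
for x,y in((113,4),(70,4),(42,48)): print(x,y,tow(x,y),(tow(x,y)-s['tcp_pos'][:2])/.2)
E
```

```text
2.1 [ 0.48795056 -0.08279579  0.19035658] -0.000392345932786058 [[-0.657, -0.754, -0.002], [-0.754, 0.657, 0.001], [0.001, 0.002, -1.0]] 138.90529571431176 52.20390417440467 [-3.30612431e-01  1.77798439e-01 -2.32784818e-01  1.16239040e+00
  2.92420513e-04 -1.18417177e+00]
113 4 [ 0.51996863 -0.28625064] [ 0.16009035 -1.01727427]
70 4 [ 0.49361595 -0.3202291 ] [ 0.02832691 -1.18716657]
42 48 [ 0.4416874  -0.31538907] [-0.23131583 -1.16296642]
```

```bash
python3 -m jog '[0.16,-1,-0.3,0,0,0.018,-1, 0.16,-1,-0.3,0,0,0.018,-1, 0.16,-1,-0.3,0,0,0.018,-1, 0.16,-1,-0.3,0,0,0.018,-1, 0.16,-1,-0.3,0,0,0.018,-1, 0.16,-1,-0.3,0,0,0.018,-1, 0.16,-1,-0.3,0,0,0.018,-1, 0.16,-1,-0.3,0,0,0.018,-1]'; cat > st.py <<'E'
from b import *
from scipy.spatial.transform import Rotation as R
s=env.get_state(); q=s['orientation']; M=R.from_quat(np.roll(q,-1)).as_matrix()
Fb=[s['wrist_force'][:2]@ux,s['wrist_force'][:2]@uy,s['wrist_force'][2]]
print('t',s['clock'],'board',tob(s['tcp_pos']).round(1),'z',s['tcp_pos'][2].round(4),'yaw',np.degrees(np.arctan2(M[1,1],M[0,1])).round(1),'Fb',np.round(Fb,1))
E
cat > sh.py <<'E'
# usage: sh.py x y  -> rows shift to board x,y ; (dx,dy mm along board too)
import sys
from b import *
s=env.get_state(); x,y=map(float,sys.argv[1:3]); print('shift',((tow(x,y)-s['tcp_pos'][:2])/.2).round(4))
E
python3 st.py; python3 sh.py 114 4; python3 - <<'E'
from h import *
p,d=snap('top','t1'); cv2.imwrite('pics/t1c.png',cv2.resize(p[200:400,265:490],None,fx=3,fy=3,interpolation=cv2.INTER_CUBIC)[:,:,::-1])
p,d=snap('side','s1'); cv2.imwrite('pics/s1c.png',cv2.resize(p[130:280,270:460],None,fx=4,fy=4,interpolation=cv2.INTER_CUBIC)[:,:,::-1])
E
```

```text
clock: 2.77
tcp_pos: [0.5205, -0.2796, 0.1311]
orientation: [-0.0, -0.442, 0.897, 0.001]
wrist_force: [-0.5, 0.7, 0.4]
finger_gap: -0.0001
grip_force: 0.0
t 2.7667 board [118.6   7.7] z 0.1311 yaw 142.4 Fb [0.2 0.8 0.4]
shift [ 0.0006 -0.0295]
```

View pics/s1c.png

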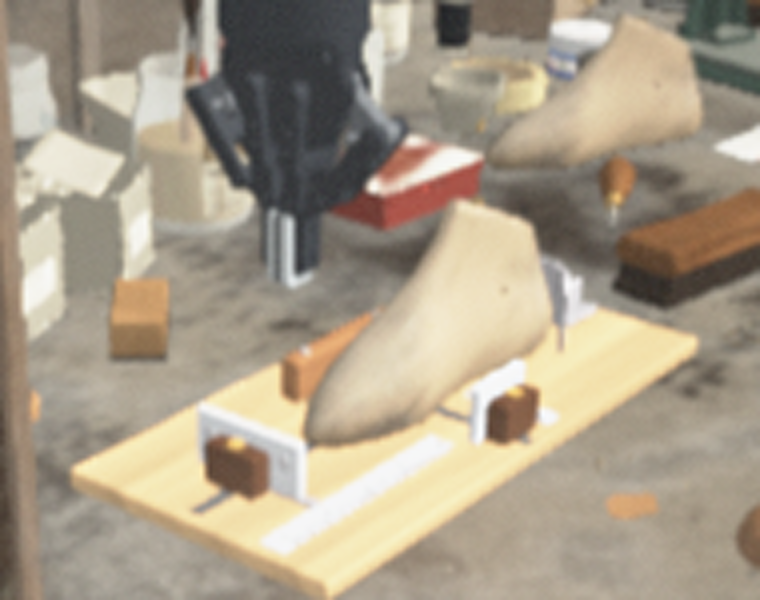

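The side view shows the gripper upright above the gap between toe and toe slide, with the finger tips at crop (290,280). The knuckles flare only across the board. The gap is clear, so I'll go down in it.

```bash
python3 -m jog '[0,-0.03,0,0,0,0,-1, 0,-0.03,0,0,0,0,-1, 0,-0.03,-0.2,0,0,0,-1, 0,-0.03,-0.35,0,0,0,-1, 0,-0.03,-0.45,0,0,0,-1, 0,-0.03,-0.525,0,0,0,-1, 0,-0.03,-0.525,0,0,0,-1, 0,-0.03,-0.525,0,0,0,-1]'; python3 st.py; python3 sh.py 104 4;python3 sh.py 84 4
```

```text
clock: 3.53
tcp_pos: [0.5201, -0.2866, 0.0262]
orientation: [-0.0, -0.442, 0.897, 0.001]
wrist_force: [0.0, -0.5, 0.8]
finger_gap: -0.0001
grip_force: 0.0
t 3.5333 board [112.8   3.7] z 0.0262 yaw 142.4 Fb [-0.4 -0.3  0.8]
shift [-0.0282 -0.0336]
shift [-0.0895 -0.1126]
```

```bash
python3 -m jog '[-0.006,-0.008,0,0,0,0,-1, -0.012,-0.016,0,0,0,0,-1, -0.018,-0.023,0,0,0,0,-1, -0.023,-0.030,0,0,0,0,-1, -0.028,-0.036,0,0,0,0,-1, -0.033,-0.043,0,0,0,0,-1, -0.038,-0.049,0,0,0,0,-1, -0.043,-0.056,0,0,0,0,-1, -0.048,-0.062,0,0,0,0,-1, -0.053,-0.068,0,0,0,0,-1, -0.058,-0.075,0,0,0,0,-1, -0.064,-0.082,0,0,0,0,-1]'; python3 st.py; python3 - <<'E'
from h import *
p,d=snap('side','s2'); cv2.imwrite('pics/s2c.png',cv2.resize(p[130:280,270:460],None,fx=4,fy=4,interpolation=cv2.INTER_CUBIC)[:,:,::-1])
p,d=snap('top','t2');
E
```

```text
clock: 4.53
tcp_pos: [0.5075, -0.3037, 0.0262]
orientation: [0.0, -0.441, 0.897, 0.0]
wrist_force: [2.4, 3.1, 2.1]
finger_gap: 0.0
grip_force: 2.4
t 4.5333 board [91.6  3.1] z 0.0262 yaw 142.4 Fb [ 3.9 -0.   2.1]
```

View pics/s2c.png

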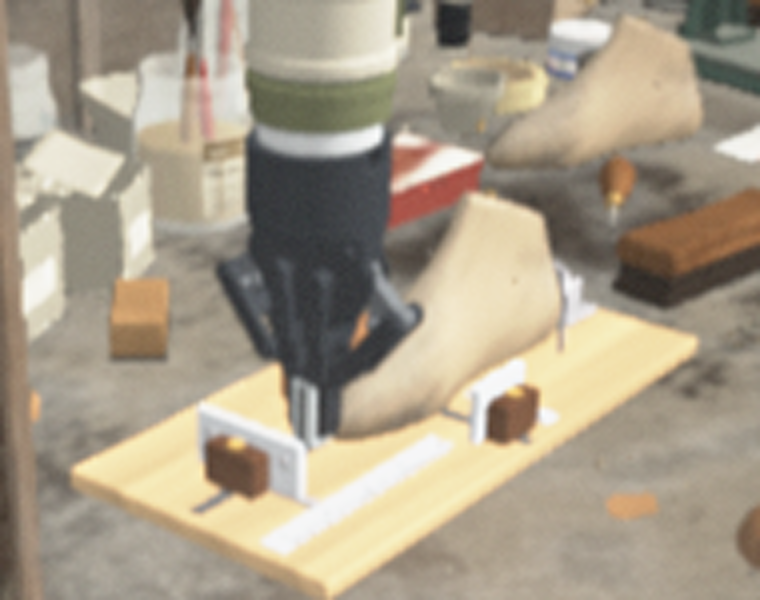

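The finger bears on the toe at crop (325,430) with about 4 N, and the last stays flat.

```bash
python3 -m jog '[-0.004,-0.005,0,0,0,0,-1, -0.008,-0.010,0,0,0,0,-1, -0.012,-0.015,0,0,0,0,-1, -0.015,-0.020,0,0,0,0,-1]'; python3 st.py; python3 -m jog '[-0.003,-0.004,0,0,0,0,-1, -0.006,-0.008,0,0,0,0,-1]'; python3 st.py
```

```text
clock: 4.97
tcp_pos: [0.5048, -0.307, 0.0262]
orientation: [0.001, -0.442, 0.897, 0.001]
wrist_force: [4.5, 7.9, 2.4]
finger_gap: -0.0
grip_force: 4.3
t 4.9667 board [87.4  3.3] z 0.0262 yaw 142.4 Fb [9.  1.3 2.4]
clock: 5.13
tcp_pos: [0.5044, -0.3074, 0.0261]
orientation: [0.002, -0.442, 0.897, 0.001]
wrist_force: [7.5, 11.4, 2.5]
finger_gap: 0.0001
grip_force: 6.2
t 5.1333 board [86.7  3.3] z 0.0261 yaw 142.5 Fb [13.6  1.   2.5]
```

```bash
python3 -m jog '[0.016,0.02,0,0,0,0,-1, 0.024,0.03,0,0,0,0,-1, 0.024,0.03,0.15,0,0,0,-1, 0.024,0.03,0.3,0,0,0,-1, 0.024,0.03,0.4,0,0,0,-1, 0.024,0.03,0.4,0,0,0,-1]'; python3 st.py; python3 sh.py 42 52; python3 - <<'E'
from b import *
p,d=snap('top','t3'); P=cloud('top',d);B=tob(P);z=P[...,2]
for x in (-120,-90,-30,-15,0,15,30,42,50):
    k=(abs(B[...,0]-x)<5)&(z>.027)&(z<.1)&(abs(B[...,1])<40)&(B[...,1]>-38.5)
    print(x,np.sort(B[k][:,1])[[0,1,-2,-1]].round() if k.sum()>3 else 0)
E
```

```text
clock: 5.63
tcp_pos: [0.5102, -0.306, 0.111]
orientation: [0.001, -0.441, 0.897, -0.004]
wrist_force: [0.2, -1.4, 0.2]
finger_gap: 0.0002
grip_force: 0.0
t 5.6333 board [91.4 -0.4] z 0.111 yaw 142.4 Fb [-1.  -1.   0.2]
shift [-0.3583 -0.0348]
-120 [-38. -38.  34.  35.]
-90 [-23. -22.  23.  23.]
-30 [-23. -22.  23.  24.]
-15 [-28. -27.  26.  27.]
0 [-31. -30.  30.  30.]
15 [-29. -28.  30.  30.]
30 [-26. -26.  29.  29.]
42 [-23. -21.  26.  26.]
50 [-18. -17.  24.  24.]
```

```bash
python3 -m jog '[-0.36,-0.035,0,0,0,0,-1, -0.36,-0.035,0,0,0,0,-1, -0.36,-0.035,0,0,0,0,-1, -0.36,-0.035,-0.15,0,0,0,-1, -0.36,-0.035,-0.3,0,0,0,-1, -0.36,-0.035,-0.4,0,0,0,-1, -0.36,-0.035,-0.42,0,0,0,-1, -0.36,-0.035,-0.42,0,0,0,-1]'; python3 st.py; python3 sh.py 42 42;python3 sh.py 42 32
```

```text
clock: 6.35
tcp_pos: [0.4344, -0.3091, 0.0199]
orientation: [-0.001, -0.441, 0.897, 0.002]
wrist_force: [0.3, 0.4, 0.9]
finger_gap: -0.0002
grip_force: 0.0
t 6.35 board [42.5 57.6] z 0.0199 yaw 142.4 Fb [ 0.5 -0.   0.9]
shift [ 0.0603 -0.05  ]
shift [ 0.0998 -0.0806]
```

```bash
python3 -m jog '[0.02,-0.017,0.03,0,0,0,-1, 0.04,-0.034,0.03,0,0,0,-1, 0.06,-0.05,0.03,0,0,0,-1, 0.068,-0.056,0.03,0,0,0,-1, 0.076,-0.062,0.03,0,0,0,-1, 0.084,-0.068,0.03,0,0,0,-1]'; python3 st.py;  python3 -m jog '[0.006,-0.005,0,0,0,0,-1, 0.012,-0.009,0,0,0,0,-1]'; python3 st.py
```

```text
clock: 6.85
tcp_pos: [0.4527, -0.3236, 0.0288]
orientation: [-0.0, -0.441, 0.897, 0.001]
wrist_force: [-3.1, 2.9, 5.1]
finger_gap: -0.0
grip_force: 2.8
t 6.85 board [42.3 34.3] z 0.0288 yaw 142.4 Fb [0.4 4.2 5.1]
clock: 7.02
tcp_pos: [0.4548, -0.3246, 0.0285]
orientation: [-0.0, -0.442, 0.897, 0.001]
wrist_force: [-3.7, 3.9, 5.0]
finger_gap: 0.0001
grip_force: 3.0
t 7.0167 board [42.7 32. ] z 0.0285 yaw 142.4 Fb [0.8 5.3 5. ]
```

```bash
python3 -m jog '[0.006,-0.005,0,0,0,0,-1, 0.010,-0.008,0,0,0,0,-1]'; python3 st.py;  python3 -m jog '[0.004,-0.003,0,0,0,0,-1, 0.006,-0.005,0,0,0,0,-1]'; python3 st.py; python3 - <<'E'
from b import *
p,d=snap('top','t4'); P=cloud('top',d);B=tob(P);z=P[...,2]
for x in (-130,-90,-30,-15,0,15,30,42,50):
    k=(abs(B[...,0]-x)<5)&(z>.024)&(z<.1)&(abs(B[...,1])<40)&(B[...,1]>-39)
    print(x,np.sort(B[k][:,1])[[0,1,-2,-1]].round() if k.sum()>3 else 0)
cv2.imwrite('pics/t4c.png',cv2.resize(p[200:400,265:490],None,fx=3,fy=3,interpolation=cv2.INTER_CUBIC)[:,:,::-1])
E
```

```text
clock: 7.18
tcp_pos: [0.4569, -0.3261, 0.0285]
orientation: [-0.0, -0.442, 0.897, 0.001]
wrist_force: [-2.7, 3.8, 6.0]
finger_gap: -0.0001
grip_force: 3.0
t 7.1833 board [42.8 29.4] z 0.0285 yaw 142.4 Fb [1.4 4.5 6. ]
clock: 7.35
tcp_pos: [0.4581, -0.3271, 0.0284]
orientation: [-0.0, -0.442, 0.897, 0.001]
wrist_force: [-2.1, 5.5, 5.4]
finger_gap: -0.0001
grip_force: 3.1
t 7.35 board [42.8 27.9] z 0.0284 yaw 142.4 Fb [3.1 5.  5.4]
-130 [-38. -38.  28.  30.]
-90 [-24. -23.  22.  23.]
-30 0
-15 0
0 0
15 0
30 0
42 0
50 0
```

View pics/t4c.png

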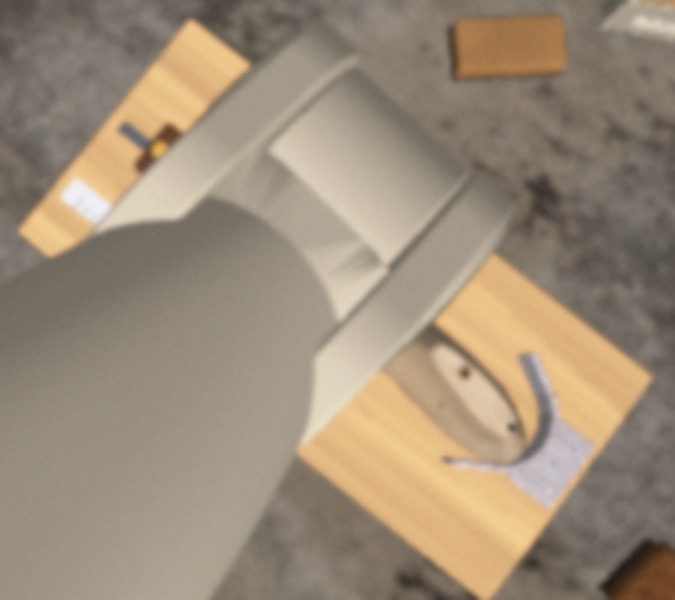

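```bash
python3 -m jog '[0.003,-0.003,0,0,0,0,-1, 0.006,-0.005,0,0,0,0,-1]'; python3 st.py;  python3 -m jog '[0.003,-0.003,0,0,0,0,-1, 0.006,-0.005,0,0,0,0,-1]'; python3 st.py
```

```text
clock: 7.57
tcp_pos: [0.4592, -0.3279, 0.0284]
orientation: [0.0, -0.442, 0.897, 0.001]
wrist_force: [-2.6, 5.0, 5.9]
finger_gap: -0.0
grip_force: 3.1
t 7.5667 board [42.8 26.5] z 0.0284 yaw 142.4 Fb [2.3 5.1 5.9]
clock: 7.73
tcp_pos: [0.4605, -0.329, 0.0285]
orientation: [0.0, -0.442, 0.897, 0.001]
wrist_force: [-2.7, 4.0, 5.7]
finger_gap: -0.0003
grip_force: 3.1
t 7.7333 board [42.8 24.9] z 0.0285 yaw 142.4 Fb [1.5 4.6 5.7]
```

```bash
python3 -m jog '[-0.05,0.04,0,0,0,0,-1, -0.08,0.06,0.1,0,0,0,-1, -0.08,0.06,0.25,0,0,0,-1, -0.08,0.06,0.42,0,0,0,-1, 0.05,0.26,0.42,0,0,0,-1, 0.15,0.5,0.42,0,0,0,-1, 0.25,0.7,0.42,0,0,0,-1, 0.25,0.7,0.42,0,0,0,-1, 0.25,0.7,0.42,0,0,0,-1]'; python3 st.py; cat > look.py <<'E'
import sys
from b import *
n=sys.argv[1]; p,d=snap('top','t'+n); P=cloud('top',d);B=tob(P);z=P[...,2]
for x in (-130,-120,-105,-90,-60,-30,-15,0,15,30,45,60):
    k=(abs(B[...,0]-x)<5)&(z>.026)&(z<.1)&(abs(B[...,1])<42)&((B[...,1]>-40)|(z>.05))
    print(x,np.sort(B[k][:,1])[[0,1,-2,-1]].round() if k.sum()>3 else 0)
k=(abs(B[...,1]+5)<35)&(z>.026)&(B[...,0]>60)&(B[...,0]<100);xs=np.sort(B[k][:,0]); print('toe',xs[-4:])
k=(abs(B[...,1])<12)&(z>.06)&(z<.1)&(B[...,0]<-60)&(B[...,0]>-160);xs=np.sort(B[k][:,0]); print('heel high',xs[:4])
cv2.imwrite('pics/t%sc.png'%n,cv2.resize(p[200:400,265:490],None,fx=3,fy=3,interpolation=cv2.INTER_CUBIC)[:,:,::-1])
p,d=snap('side','s'+n);cv2.imwrite('pics/s%sc.png'%n,cv2.resize(p[130:280,270:460],None,fx=4,fy=4,interpolation=cv2.INTER_CUBIC)[:,:,::-1])
E
python3 look.py 5
```

```text
clock: 8.48
tcp_pos: [0.5126, -0.1868, 0.1125]
orientation: [0.001, -0.444, 0.896, 0.0]
wrist_force: [-0.0, -0.1, 0.3]
finger_gap: -0.0002
grip_force: 0.0
t 8.4833 board [187.1  70.8] z 0.1125 yaw 142.7 Fb [-0.  -0.   0.3]
-130 [-40. -38.  28.  30.]
-120 [-42. -41.  34.  35.]
-105 [-24. -20.  36.  37.]
-90 [-24. -24.  21.  21.]
-60 [-27. -26.  16.  16.]
-30 [-32. -29.  16.  17.]
-15 [-36. -33.  18.  19.]
0 [-39. -37.  21.  21.]
15 [-38. -38.  21.  21.]
30 [-36. -35.  19.  19.]
45 [-30. -29.  15.  16.]
60 [-24. -23.   9.  10.]
toe [75.96346957 76.65035448 76.81621345 77.24782033]
heel high [-136.18692047 -135.84918986 -135.52132863 -135.26832024]
```

View pics/t5c.png

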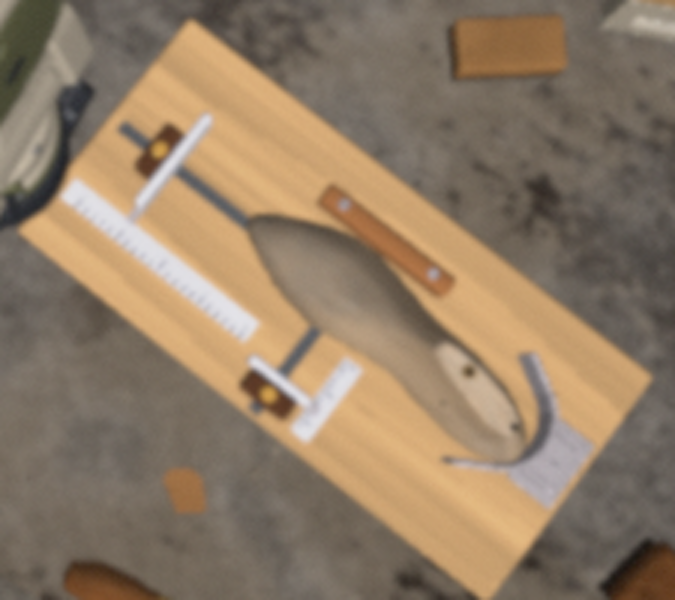

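The top view shows the ball near the side rest, with its near side at y≈21. The toe tip is at crop (250,220), x≈77, and the heel is a few mm short of the cup bottom near (522,450). I'll push the toe again.

```bash
python3 sh.py 100 -5; python3 - <<'E'
from b import *
print(bpx([[250,219],[247,224],[252,236]],.031).tolist())
E
```

```text
shift [ 0.0378 -0.5607]
[[76.6, -7.0], [76.2, -3.4], [69.0, 0.6]]
```

```bash
python3 -m jog '[0.038,-0.56,0,0,0,0,-1, 0.038,-0.56,0,0,0,0,-1, 0.038,-0.56,0,0,0,0,-1, 0.038,-0.56,0,0,0,0,-1, 0.038,-0.56,-0.2,0,0,0,-1, 0.038,-0.56,-0.35,0,0,0,-1, 0.038,-0.56,-0.42,0,0,0,-1, 0.038,-0.56,-0.43,0,0,0,-1]'; python3 st.py; python3 sh.py 90 -5; python3 sh.py 86 -5
```

```text
clock: 9.25
tcp_pos: [0.5153, -0.3018, 0.0223]
orientation: [-0.002, -0.44, 0.898, 0.003]
wrist_force: [-0.1, 0.9, -0.8]
finger_gap: 0.0002
grip_force: 0.0
t 9.25 board [97.9 -1.8] z 0.0223 yaw 142.2 Fb [ 0.6  0.7 -0.8]
shift [-0.0115 -0.0409]
shift [-0.0238 -0.0567]
```

```bash
python3 -m jog '[-0.004,-0.015,0.01,0,0,0,-1, -0.012,-0.041,0.015,0,0,0,-1, -0.018,-0.049,0.015,0,0,0,-1, -0.024,-0.057,0.015,0,0,0,-1, -0.024,-0.057,0.015,0,0,0,-1]'; python3 st.py;  python3 -m jog '[-0.003,-0.004,0,0,0,0,-1, -0.006,-0.008,0,0,0,0,-1]'; python3 st.py; python3 -m jog '[-0.003,-0.004,0,0,0,0,-1, -0.006,-0.008,0,0,0,0,-1]'; python3 st.py
```

```text
clock: 9.67
tcp_pos: [0.5144, -0.315, 0.0308]
orientation: [0.0, -0.441, 0.897, -0.001]
wrist_force: [0.6, 0.4, 0.3]
finger_gap: 0.0003
grip_force: 0.0
t 9.6667 board [86.9 -9.2] z 0.0308 yaw 142.3 Fb [ 0.7 -0.2  0.3]
clock: 9.83
tcp_pos: [0.513, -0.3155, 0.0299]
orientation: [0.0, -0.441, 0.897, -0.0]
wrist_force: [1.9, 1.1, 1.1]
finger_gap: -0.0003
grip_force: 1.1
t 9.8333 board [85.7 -8.4] z 0.0299 yaw 142.4 Fb [ 2.1 -0.8  1.1]
clock: 10.0
tcp_pos: [0.5127, -0.3159, 0.0297]
orientation: [0.002, -0.442, 0.897, 0.0]
wrist_force: [4.8, 6.1, 1.9]
finger_gap: 0.0
grip_force: 3.9
t 10.0 board [85.1 -8.4] z 0.0297 yaw 142.4 Fb [ 7.8 -0.1  1.9]
```

```bash
python3 -m jog '[-0.003,-0.004,0,0,0,0,-1, -0.006,-0.008,0,0,0,0,-1]'; python3 st.py; python3 -m jog '[-0.003,-0.004,0,0,0,0,-1, -0.006,-0.008,0,0,0,0,-1]'; python3 st.py
```

```text
clock: 10.17
tcp_pos: [0.5125, -0.3162, 0.0297]
orientation: [0.003, -0.442, 0.897, 0.001]
wrist_force: [7.6, 9.8, 2.4]
finger_gap: -0.0001
grip_force: 6.0
t 10.1667 board [84.7 -8.4] z 0.0297 yaw 142.5 Fb [12.4 -0.   2.4]
clock: 10.33
tcp_pos: [0.5123, -0.3165, 0.0297]
orientation: [0.005, -0.443, 0.897, 0.002]
wrist_force: [12.0, 14.0, 1.4]
finger_gap: -0.0
grip_force: 8.3
t 10.3333 board [84.4 -8.5] z 0.0297 yaw 142.6 Fb [18.4 -0.9  1.4]
```

```bash
python3 -m jog '[0.024,0.03,0,0,0,0,-1, 0.03,0.04,0.05,0,0,0,-1, 0.03,0.04,0.2,0,0,0,-1, 0.03,0.04,0.4,0,0,0,-1, 0.03,0.25,0.42,0,0,0,-1, 0.03,0.5,0.42,0,0,0,-1, 0.03,0.66,0.42,0,0,0,-1, 0.03,0.66,0.42,0,0,0,-1, 0.03,0.66,0.42,0,0,0,-1]'; python3 st.py; python3 look.py 6; python3 - <<'E'
import numpy as np,cv2
a=np.load('pics/t6.npz')['p'];b=np.load('pics/s6.npz')['p']
A=cv2.resize(a[265:375,365:465],(600,600*110//100)[:2],interpolation=cv2.INTER_CUBIC)[:600]
A=cv2.resize(a[275:370,370:465],(400,400),interpolation=cv2.INTER_CUBIC)
B=cv2.resize(b[175:225,380:430],(400,400),interpolation=cv2.INTER_CUBIC)
cv2.imwrite('pics/c6.png',np.hstack([A,B])[:,:,::-1])
E
```

```text
clock: 11.08
tcp_pos: [0.5147, -0.1865, 0.1142]
orientation: [-0.0, -0.443, 0.897, -0.0]
wrist_force: [0.4, -1.2, 0.5]
finger_gap: 0.0003
grip_force: 0.0
t 11.0833 board [188.7  69.3] z 0.1142 yaw 142.6 Fb [-0.7 -1.1  0.5]
-130 [-40. -38.  29.  30.]
-120 [-42. -42.  34.  35.]
-105 [-23. -20.  36.  36.]
-90 [-24. -24.  21.  21.]
-60 [-27. -26.  16.  16.]
-30 [-32. -32.  17.  17.]
-15 [-36. -36.  19.  19.]
0 [-39. -38.  21.  21.]
15 [-38. -38.  21.  21.]
30 [-37. -35.  18.  19.]
45 [-31. -29.  15.  16.]
60 [-24. -22.   8.   9.]
toe [75.65583026 75.96623761 76.80578006 77.24509285]
heel high [-145.22984434 -136.58392891 -135.6786767  -135.54929849]
```

View pics/c6.png

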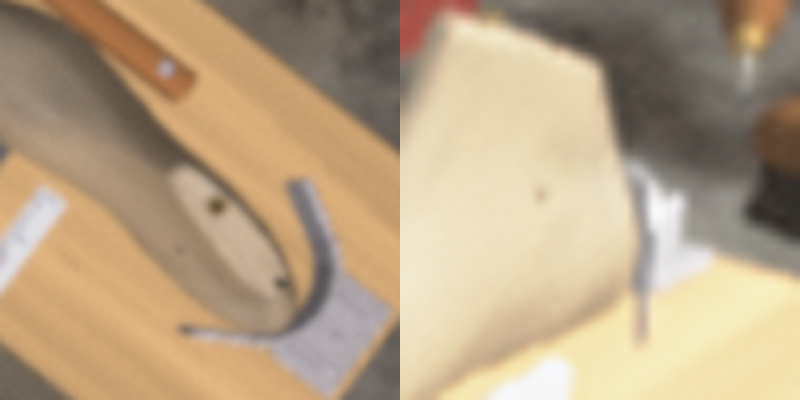

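The left half shows the heel in the cup, with a wider gap on the -y side near (305,260) than on the +y side. The heel has to shift about 3–4 mm towards -y. I'll nudge it there at x≈-80 with the tool leaned away from the cone.

```bash
python3 sh.py 80 85; python3 sh.py -80 80; python3 sh.py -80 55
```

```text
shift [-0.3982 -0.3692]
shift [-0.8687 -1.0167]
shift [-0.77   -1.0933]
```

```bash
python3 -m jog '[-0.4,-0.36,0.1,0,0,0,-1, -0.4,-0.36,0.1,0,0,0,-1, -0.4,-0.36,0.1,0,0,0,-1, -0.87,-1,0.1,-0.119,-0.154,0,-1, -0.87,-1,0.1,-0.119,-0.154,0,-1, -0.87,-1,0.1,-0.119,-0.154,0,-1, -0.87,-1,0.1,-0.119,-0.154,0,-1, -0.87,-1,0.1,-0.119,-0.154,0,-1, -0.87,-1,0.1,-0.119,-0.154,0,-1, -0.87,-1,0.1,-0.119,-0.154,0,-1, -0.87,-1,0.1,-0.119,-0.154,0,-1]'; python3 st.py; python3 sh.py -80 55; python3 -c "
from workcell import env;print(env.get_state()['joint_pos'].round(2))"
```

```text
clock: 12.1
tcp_pos: [0.3413, -0.3907, 0.1352]
orientation: [0.132, -0.42, 0.856, -0.271]
wrist_force: [1.3, -1.0, 0.3]
finger_gap: -0.0003
grip_force: 0.0
t 12.1 board [-79.1  81.2] z 0.1352 yaw 142.4 Fb [-0.  -1.7  0.3]
shift [ 0.1005 -0.0839]
[-1.18 -0.12 -0.9   0.25  0.29 -2.01]
```

```bash
python3 -m jog '[0.08,-0.067,-0.2,0,0,0,-1, 0.1,-0.084,-0.35,0,0,0,-1, 0.1,-0.084,-0.45,0,0,0,-1, 0.1,-0.084,-0.515,0,0,0,-1, 0.1,-0.084,-0.515,0,0,0,-1, 0.1,-0.084,-0.515,0,0,0,-1]'; python3 st.py; python3 sh.py -80 40; python3 -c "
from workcell import env;print(env.get_state()['joint_pos'].round(2))"
```

```text
clock: 12.6
tcp_pos: [0.3633, -0.4069, 0.0309]
orientation: [0.133, -0.422, 0.855, -0.27]
wrist_force: [-0.5, 0.4, -0.5]
finger_gap: -0.0002
grip_force: 0.0
t 12.6 board [-78.4  53.9] z 0.0309 yaw 142.5 Fb [ 0.   0.7 -0.5]
shift [ 0.0499 -0.0488]
[-1.14  0.15 -1.   -0.13  0.27 -1.98]
```

```bash
python3 -m jog '[0.02,-0.016,0,0,0,0,-1, 0.04,-0.032,0,0,0,0,-1, 0.063,-0.05,0,0,0,0,-1, 0.067,-0.053,0,0,0,0,-1]'; python3 st.py; python3 -m jog '[0.004,-0.003,0,0,0,0,-1, 0.008,-0.006,0,0,0,0,-1]'; python3 st.py; python3 -m jog '[0.004,-0.003,0,0,0,0,-1, 0.008,-0.006,0,0,0,0,-1]'; python3 st.py
```

```text
clock: 12.93
tcp_pos: [0.3762, -0.418, 0.0324]
orientation: [0.133, -0.421, 0.855, -0.272]
wrist_force: [-0.3, -0.9, 0.7]
finger_gap: -0.0002
grip_force: 0.0
t 12.9333 board [-79.2  36.9] z 0.0324 yaw 142.5 Fb [-0.9 -0.3  0.7]
clock: 13.1
tcp_pos: [0.3763, -0.417, 0.0308]
orientation: [0.132, -0.421, 0.856, -0.27]
wrist_force: [0.1, -0.0, 0.2]
finger_gap: 0.0002
grip_force: 0.0
t 13.1 board [-78.4  37.4] z 0.0308 yaw 142.4 Fb [ 0.  -0.1  0.2]
clock: 13.27
tcp_pos: [0.3776, -0.4178, 0.0303]
orientation: [0.132, -0.421, 0.856, -0.27]
wrist_force: [0.2, 0.2, 0.2]
finger_gap: 0.0001
grip_force: 0.0
t 13.2667 board [-78.3  35.9] z 0.0303 yaw 142.4 Fb [ 0.3 -0.   0.2]
```

```bash
python3 -m jog '[0.004,-0.003,0,0,0,0,-1, 0.008,-0.006,0,0,0,0,-1]'; python3 st.py; python3 -m jog '[0.004,-0.003,0,0,0,0,-1, 0.008,-0.006,0,0,0,0,-1]'; python3 st.py;  python3 -m jog '[0.004,-0.003,0,0,0,0,-1, 0.008,-0.006,0,0,0,0,-1]'; python3 st.py
```

```text
clock: 13.43
tcp_pos: [0.3792, -0.4192, 0.0303]
orientation: [0.132, -0.421, 0.856, -0.27]
wrist_force: [0.8, -0.5, -0.3]
finger_gap: 0.0001
grip_force: 0.0
t 13.4333 board [-78.3  33.8] z 0.0303 yaw 142.4 Fb [ 0.1 -1.  -0.3]
clock: 13.6
tcp_pos: [0.3809, -0.4204, 0.0303]
orientation: [0.132, -0.421, 0.856, -0.27]
wrist_force: [-0.1, 0.0, -0.9]
finger_gap: -0.0001
grip_force: 0.0
t 13.6 board [-78.3  31.7] z 0.0303 yaw 142.4 Fb [-0.1  0.1 -0.9]
clock: 13.77
tcp_pos: [0.3825, -0.4217, 0.0303]
orientation: [0.132, -0.421, 0.856, -0.27]
wrist_force: [-0.2, 0.9, -0.2]
finger_gap: 0.0001
grip_force: 0.0
t 13.7667 board [-78.2  29.6] z 0.0303 yaw 142.4 Fb [ 0.6  0.7 -0.2]
```

```bash
python3 -m jog '[0.004,-0.003,0,0,0,0,-1, 0.006,-0.005,0,0,0,0,-1]'; python3 st.py; python3 -m jog '[0.004,-0.003,0,0,0,0,-1, 0.006,-0.005,0,0,0,0,-1]'; python3 st.py;  python3 -m jog '[0.004,-0.003,0,0,0,0,-1, 0.006,-0.005,0,0,0,0,-1]'; python3 st.py
```

```text
clock: 13.93
tcp_pos: [0.3838, -0.4227, 0.0304]
orientation: [0.132, -0.421, 0.856, -0.27]
wrist_force: [0.1, 0.4, 0.3]
finger_gap: -0.0001
grip_force: 0.0
t 13.9333 board [-78.3  28. ] z 0.0304 yaw 142.4 Fb [0.4 0.1 0.3]
clock: 14.1
tcp_pos: [0.385, -0.4237, 0.0303]
orientation: [0.132, -0.421, 0.856, -0.27]
wrist_force: [0.7, 0.2, 1.5]
finger_gap: 0.0006
grip_force: 0.0
t 14.1 board [-78.3  26.4] z 0.0303 yaw 142.4 Fb [ 0.6 -0.5  1.5]
clock: 14.27
tcp_pos: [0.3861, -0.4245, 0.0302]
orientation: [0.132, -0.421, 0.856, -0.27]
wrist_force: [-1.5, 0.2, 1.1]
finger_gap: 0.0001
grip_force: 0.7
t 14.2667 board [-78.3  25.1] z 0.0302 yaw 142.4 Fb [-0.7  1.3  1.1]
```

```bash
python3 -m jog '[0.004,-0.003,0,0,0,0,-1, 0.006,-0.005,0,0,0,0,-1]'; python3 st.py; python3 -m jog '[0.003,-0.002,0,0,0,0,-1, 0.004,-0.003,0,0,0,0,-1]'; python3 st.py
```

```text
clock: 14.43
tcp_pos: [0.387, -0.4254, 0.0301]
orientation: [0.132, -0.421, 0.856, -0.27]
wrist_force: [-2.2, 1.2, 1.4]
finger_gap: -0.0001
grip_force: 1.2
t 14.4333 board [-78.4  23.8] z 0.0301 yaw 142.4 Fb [-0.4  2.5  1.4]
clock: 14.6
tcp_pos: [0.3879, -0.4263, 0.0302]
orientation: [0.132, -0.421, 0.856, -0.27]
wrist_force: [-1.7, 0.7, 0.9]
finger_gap: 0.0
grip_force: 1.0
t 14.6 board [-78.6  22.6] z 0.0302 yaw 142.4 Fb [-0.5  1.8  0.9]
```

```bash
python3 -m jog '[-0.03,0.024,0,0,0,0,-1, -0.06,0.05,0,0,0,0,-1, -0.1,0.08,0.1,0,0,0,-1, -0.15,0.12,0.3,0,0,0,-1, -0.18,0.15,0.5,0,0,0,-1, -0.18,0.15,0.5,0,0,0,-1]'; python3 -m jog '[0.4,0.4,0,0,0,0,-1, 0.4,0.4,0,0.03,0.04,0,-1, 0.5,0.7,0,0.06,0.08,0,-1, 0.6,0.9,0,0.09,0.12,0,-1, 0.8,1,0,0.119,0.154,0,-1, 0.8,1,0,0.119,0.154,0,-1, 0.8,1,0,0.119,0.154,0,-1, 0.8,1,0,0.119,0.154,0,-1, 0.8,1,0,0.119,0.154,0,-1]'; python3 st.py; python3 look.py 7; python3 sh.py 100 -5; python3 - <<'E'
import numpy as np,cv2
a=np.load('pics/t7.npz')['p'];a0=np.load('pics/t6.npz')['p']
f=lambda a:cv2.resize(a[245:365,330:450],(400,400),interpolation=cv2.INTER_CUBIC)
g=lambda a:cv2.resize(a[275:365,370:460],(400,400),interpolation=cv2.INTER_CUBIC)
cv2.imwrite('pics/c7.png',np.hstack([g(a0),g(a)])[:,:,::-1])
E
```

```text
clock: 15.1
tcp_pos: [0.3528, -0.398, 0.1382]
orientation: [0.133, -0.421, 0.854, -0.275]
wrist_force: [1.8, -2.0, 1.2]
finger_gap: -0.0
grip_force: 0.0
clock: 15.85
tcp_pos: [0.5119, -0.1956, 0.1287]
orientation: [-0.001, -0.442, 0.897, 0.001]
wrist_force: [-0.6, 0.5, -0.1]
finger_gap: 0.0001
grip_force: 0.0
t 15.85 board [179.7  66. ] z 0.1287 yaw 142.5 Fb [ 0.   0.8 -0.1]
-130 [-40. -38.  28.  30.]
-120 [-41. -41.  34.  35.]
-105 [-26. -25.  36.  37.]
-90 [-28. -27.  18.  18.]
-60 [-27. -26.  14.  15.]
-30 [-31. -30.  16.  16.]
-15 [-35. -35.  18.  18.]
0 [-38. -37.  21.  21.]
15 [-38. -38.  21.  21.]
30 [-36. -34.  19.  20.]
45 [-30. -29.  16.  16.]
60 [-22. -22.  10.  11.]
toe [75.84004764 76.32781148 76.89271146 77.21256083]
heel high [-135.87507038 -134.722666   -134.66460394 -134.3727586 ]
shift [ 0.0433 -0.5289]
```

View pics/c7.png

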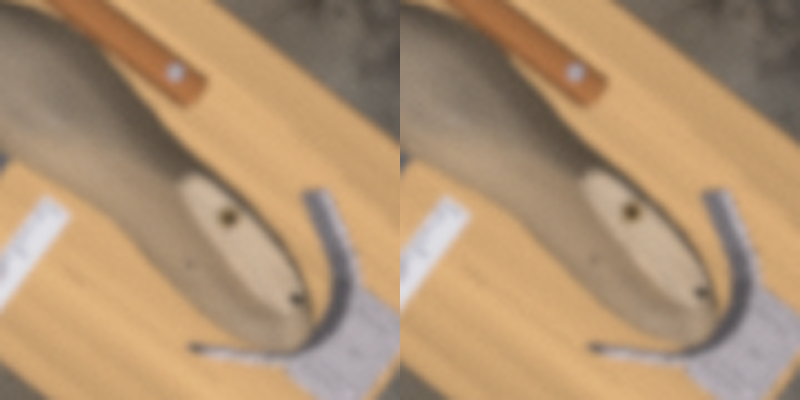

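The heel is now centred in the cup: its centre is at y≈-5 at x=-90, against -1.5 before. I'll push the toe home again.

```bash
python3 -m jog '[0.043,-0.53,0,0,0,0,-1, 0.043,-0.53,0,0,0,0,-1, 0.043,-0.53,0,0,0,0,-1, 0.043,-0.53,-0.1,0,0,0,-1, 0.043,-0.53,-0.3,0,0,0,-1, 0.043,-0.53,-0.45,0,0,0,-1, 0.043,-0.53,-0.5,0,0,0,-1, 0.043,-0.53,-0.5,0,0,0,-1]'; python3 st.py; python3 sh.py 88 -5
```

```text
clock: 16.62
tcp_pos: [0.5171, -0.3013, 0.0287]
orientation: [-0.001, -0.44, 0.898, 0.002]
wrist_force: [-0.1, 1.5, 0.6]
finger_gap: -0.0002
grip_force: 0.0
t 16.6167 board [99.3 -2.9] z 0.0287 yaw 142.3 Fb [1.1 1.  0.6]
shift [-0.0265 -0.0511]
```

```bash
python3 -m jog '[-0.01,-0.02,0,0,0,0,-1, -0.02,-0.038,0,0,0,0,-1, -0.027,-0.047,0,0,0,0,-1, -0.027,-0.047,0,0,0,0,-1]'; python3 st.py; python3 -m jog '[-0.003,-0.004,0,0,0,0,-1, -0.006,-0.008,0,0,0,0,-1]'; python3 st.py; python3 -m jog '[-0.003,-0.004,0,0,0,0,-1, -0.006,-0.008,0,0,0,0,-1]'; python3 st.py; python3 -m jog '[-0.003,-0.004,0,0,0,0,-1, -0.006,-0.008,0,0,0,0,-1]'; python3 st.py
```

```text
clock: 16.95
tcp_pos: [0.5161, -0.3132, 0.0325]
orientation: [0.001, -0.441, 0.897, -0.002]
wrist_force: [0.6, -0.5, 0.5]
finger_gap: 0.0
grip_force: 0.0
t 16.95 board [89.4 -9.5] z 0.0325 yaw 142.3 Fb [ 0.  -0.8  0.5]
clock: 17.12
tcp_pos: [0.5145, -0.3135, 0.0311]
orientation: [0.0, -0.441, 0.897, -0.001]
wrist_force: [-0.4, -0.5, -0.0]
finger_gap: -0.0001
grip_force: 0.0
t 17.1167 board [88.1 -8.4] z 0.0311 yaw 142.4 Fb [-0.7  0.  -0. ]
clock: 17.28
tcp_pos: [0.5129, -0.3148, 0.0304]
orientation: [-0.0, -0.441, 0.897, 0.0]
wrist_force: [-0.7, 0.2, 0.2]
finger_gap: -0.0001
grip_force: 0.0
t 17.2833 board [86.1 -7.9] z 0.0304 yaw 142.4 Fb [-0.3  0.7  0.2]
clock: 17.45
tcp_pos: [0.512, -0.3159, 0.0302]
orientation: [0.001, -0.442, 0.897, 0.0]
wrist_force: [1.6, 2.5, 1.0]
finger_gap: -0.0001
grip_force: 1.3
t 17.45 board [84.7 -7.8] z 0.0302 yaw 142.4 Fb [3.  0.3 1. ]
```

```bash
python3 -m jog '[-0.003,-0.004,0,0,0,0,-1, -0.006,-0.008,0,0,0,0,-1]'; python3 st.py; python3 -m jog '[-0.003,-0.004,0,0,0,0,-1, -0.006,-0.008,0,0,0,0,-1]'; python3 st.py;python3 -m jog '[-0.003,-0.004,0,0,0,0,-1, -0.003,-0.004,0,0,0,0,-1]'; python3 st.py
```

```text
clock: 17.62
tcp_pos: [0.5111, -0.3172, 0.0302]
orientation: [0.001, -0.442, 0.897, 0.001]
wrist_force: [5.6, 5.5, 0.2]
finger_gap: -0.0001
grip_force: 3.1
t 17.6167 board [83.1 -7.9] z 0.0302 yaw 142.4 Fb [ 7.8 -1.1  0.2]
clock: 17.78
tcp_pos: [0.5109, -0.3176, 0.0302]
orientation: [0.003, -0.442, 0.897, 0.001]
wrist_force: [7.9, 9.0, 0.4]
finger_gap: 0.0001
grip_force: 5.3
t 17.7833 board [82.7 -8. ] z 0.0302 yaw 142.5 Fb [11.9 -0.8  0.4]
clock: 17.95
tcp_pos: [0.5108, -0.3176, 0.0302]
orientation: [0.003, -0.442, 0.897, 0.001]
wrist_force: [7.9, 9.9, -0.6]
finger_gap: 0.0005
grip_force: 5.6
t 17.95 board [82.6 -8. ] z 0.0302 yaw 142.5 Fb [12.6 -0.2 -0.6]
```

```bash
python3 -m jog '[0.012,0.016,0,0,0,0,-1, 0.024,0.03,0,0,0,0,-1, 0.03,0.04,0.2,0,0,0,-1, 0.03,0.04,0.4,0,0,0,-1, 0.03,0.04,0.42,0,0,0,-1, 0.03,0.04,0.42,0,0,0,-1]'; python3 st.py; python3 sh.py 38 52
```

```text
clock: 18.45
tcp_pos: [0.5165, -0.3145, 0.118]
orientation: [0.001, -0.441, 0.897, -0.003]
wrist_force: [-0.4, -0.2, -0.4]
finger_gap: 0.0002
grip_force: 0.0
t 18.45 board [ 88.6 -10.6] z 0.118 yaw 142.4 Fb [-0.4  0.2 -0.4]
shift [-0.4023 -0.0078]
```

```bash
python3 -m jog '[-0.4,-0.02,0,0,0,0,-1, -0.4,-0.02,0,0,0,0,-1, -0.4,-0.02,0,0,0,0,-1, -0.4,-0.02,-0.1,0,0,0,-1, -0.4,-0.02,-0.3,0,0,0,-1, -0.4,-0.02,-0.42,0,0,0,-1, -0.4,-0.02,-0.44,0,0,0,-1, -0.4,-0.02,-0.44,0,0,0,-1]'; python3 st.py; python3 sh.py 38 32;
```

```text
clock: 19.12
tcp_pos: [0.4325, -0.3147, 0.0238]
orientation: [-0.001, -0.441, 0.897, 0.003]
wrist_force: [-0.5, -0.1, 0.2]
finger_gap: -0.0002
grip_force: 0.0
t 19.1167 board [36.9 55.7] z 0.0238 yaw 142.4 Fb [-0.3  0.3  0.2]
shift [ 0.0971 -0.0681]
```

```bash
python3 -m jog '[0.02,-0.014,0.02,0,0,0,-1, 0.045,-0.032,0.02,0,0,0,-1, 0.07,-0.05,0.02,0,0,0,-1, 0.09,-0.064,0.02,0,0,0,-1, 0.097,-0.069,0.02,0,0,0,-1, 0.097,-0.069,0.02,0,0,0,-1]'; python3 st.py; python3 -m jog '[0.004,-0.003,0,0,0,0,-1, 0.006,-0.005,0,0,0,0,-1]'; python3 st.py; python3 -m jog '[0.004,-0.003,0,0,0,0,-1, 0.006,-0.005,0,0,0,0,-1]'; python3 st.py;python3 -m jog '[0.004,-0.003,0,0,0,0,-1, 0.006,-0.005,0,0,0,0,-1]'; python3 st.py
```

```text
clock: 19.62
tcp_pos: [0.4551, -0.331, 0.031]
orientation: [0.0, -0.441, 0.897, -0.001]
wrist_force: [0.3, 0.5, 0.1]
finger_gap: -0.0002
grip_force: 0.0
t 19.6167 board [37.9 27.9] z 0.031 yaw 142.4 Fb [0.6 0.  0.1]
clock: 19.78
tcp_pos: [0.4552, -0.331, 0.0303]
orientation: [-0.0, -0.441, 0.897, 0.0]
wrist_force: [-1.1, -0.7, -0.2]
finger_gap: -0.0002
grip_force: 0.0
t 19.7833 board [37.9 27.7] z 0.0303 yaw 142.4 Fb [-1.2  0.5 -0.2]
clock: 19.95
tcp_pos: [0.4564, -0.3321, 0.0303]
orientation: [-0.0, -0.441, 0.897, 0.0]
wrist_force: [0.2, 0.1, 0.3]
finger_gap: -0.0001
grip_force: 0.1
t 19.95 board [37.8 26.1] z 0.0303 yaw 142.4 Fb [ 0.2 -0.1  0.3]
clock: 20.12
tcp_pos: [0.4572, -0.3327, 0.0301]
orientation: [-0.0, -0.441, 0.897, 0.001]
wrist_force: [-0.2, 1.8, -0.3]
finger_gap: -0.0
grip_force: 1.1
t 20.1167 board [37.9 25.1] z 0.0301 yaw 142.4 Fb [ 1.3  1.2 -0.3]
```

```bash
python3 -m jog '[0.004,-0.003,0,0,0,0,-1, 0.006,-0.005,0,0,0,0,-1]'; python3 st.py; python3 -m jog '[0.004,-0.003,0,0,0,0,-1, 0.004,-0.003,0,0,0,0,-1]'; python3 st.py;python3 -m jog '[0.004,-0.003,0,0,0,0,-1, 0.004,-0.003,0,0,0,0,-1]'; python3 st.py
```

```text
clock: 20.28
tcp_pos: [0.4584, -0.3335, 0.0301]
orientation: [-0.0, -0.441, 0.897, 0.001]
wrist_force: [-2.2, 3.6, 1.9]
finger_gap: 0.0002
grip_force: 2.1
t 20.2833 board [37.9 23.7] z 0.0301 yaw 142.4 Fb [1.5 4.  1.9]
clock: 20.45
tcp_pos: [0.4587, -0.3336, 0.0299]
orientation: [-0.0, -0.441, 0.897, 0.002]
wrist_force: [-3.2, 4.7, 1.8]
finger_gap: 0.0004
grip_force: 2.8
t 20.45 board [38.  23.5] z 0.0299 yaw 142.4 Fb [1.7 5.4 1.8]
clock: 20.62
tcp_pos: [0.4589, -0.3336, 0.0298]
orientation: [-0.001, -0.441, 0.897, 0.002]
wrist_force: [-4.1, 5.1, 4.0]
finger_gap: -0.0001
grip_force: 3.8
t 20.6167 board [38.1 23.2] z 0.0298 yaw 142.4 Fb [1.5 6.3 4. ]
```

```bash
python3 -m jog '[0.004,-0.003,0,0,0,0,-1, 0.008,-0.006,0,0,0,0,-1]'; python3 st.py; python3 -m jog '[-0.03,0.024,0,0,0,0,-1, -0.08,0.06,0,0,0,0,-1, -0.1,0.08,0.1,0,0,0,-1, -0.1,0.08,0.25,0,0,0,-1, -0.1,0.08,0.42,0,0,0,-1, 0.05,0.26,0.42,0,0,0,-1, 0.15,0.5,0.42,0,0,0,-1, 0.25,0.7,0.42,0,0,0,-1, 0.25,0.7,0.42,0,0,0,-1, 0.25,0.7,0.42,0,0,0,-1]'; python3 st.py; python3 look.py 8; python3 - <<'E'
import numpy as np,cv2
a=np.load('pics/t8.npz')['p'];b=np.load('pics/s8.npz')['p']
g=lambda a,u,v,s:cv2.resize(a[v:v+s,u:u+s],(400,400),interpolation=cv2.INTER_CUBIC)
cv2.imwrite('pics/c8.png',np.hstack([g(a,335,245,115),g(b,335,160,90)])[:,:,::-1])
E
```

```text
clock: 20.78
tcp_pos: [0.4595, -0.3337, 0.0296]
orientation: [-0.001, -0.441, 0.897, 0.003]
wrist_force: [-7.3, 8.9, 6.2]
finger_gap: 0.0004
grip_force: 6.2
t 20.7833 board [38.4 22.7] z 0.0296 yaw 142.4 Fb [ 2.6 11.2  6.2]
clock: 21.62
tcp_pos: [0.5141, -0.1936, 0.1148]
orientation: [0.001, -0.444, 0.896, -0.001]
wrist_force: [0.3, 0.8, 0.1]
finger_gap: 0.0001
grip_force: 0.0
t 21.6167 board [182.6  65.4] z 0.1148 yaw 142.7 Fb [0.8 0.2 0.1]
-130 [-39. -39.  29.  30.]
-120 [-42. -41.  34.  35.]
-105 [-25. -25.  36.  38.]
-90 [-27. -27.  18.  18.]
-60 [-29. -28.  13.  14.]
-30 [-35. -32.  14.  15.]
-15 [-36. -36.  17.  17.]
0 [-39. -39.  19.  20.]
15 [-40. -39.  19.  19.]
30 [-37. -36.  17.  17.]
45 [-33. -31.  13.  13.]
60 [-25. -24.   7.   8.]
toe [74.23637536 74.48698808 75.17703297 75.35720671]
heel high [-138.01309391 -137.64572136 -137.1242015  -137.12127387]
```

View pics/c8.png

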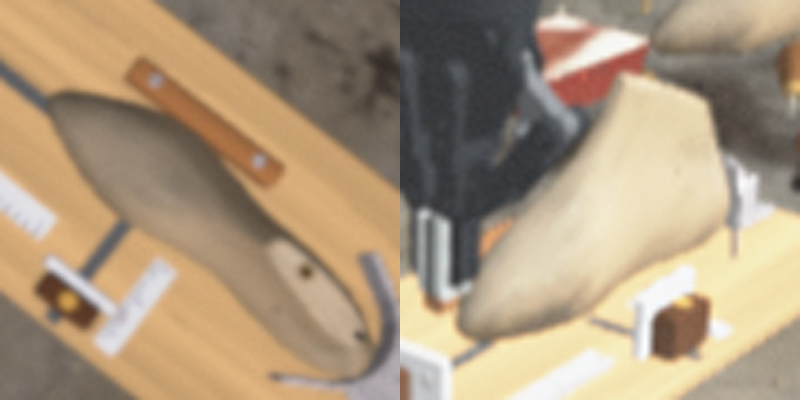

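The ball lies against the rest (left crop near (200,130)) with no gap on the bearing side. The last is flat and the heel sits in the cup. Next is the toe slide.

```bash
python3 sh.py 178 -5; python3 -m jog '[0.265,-0.225,0,0,0,0,-1, 0.265,-0.225,0,0,0,0,-1, 0.265,-0.225,0,0,0,0,-1, 0.265,-0.225,0,0,0,0,-1]'; python3 st.py; python3 sh.py 178 -5
```

```text
shift [ 0.2702 -0.2197]
clock: 22.05
tcp_pos: [0.5654, -0.2443, 0.1138]
orientation: [0.0, -0.44, 0.898, -0.0]
wrist_force: [0.8, -0.0, 0.1]
finger_gap: -0.0003
grip_force: 0.0
t 22.05 board [174.   -6.2] z 0.1138 yaw 142.2 Fb [ 0.5 -0.6  0.1]
shift [0.0075 0.0194]
```

```bash
python3 -m jog '[0.012,0.023,0,0,0,0,-1, 0.012,0.023,-0.15,0,0,0,-1, 0.012,0.023,-0.3,0,0,0,-1, 0.012,0.023,-0.42,0,0,0,-1, 0.012,0.023,-0.425,0,0,0,-1, 0.012,0.023,-0.425,0,0,0,-1]'; python3 st.py; python3 sh.py 168 -5; python3 sh.py 118 -5
```

```text
clock: 22.55
tcp_pos: [0.5655, -0.2359, 0.0283]
orientation: [-0.001, -0.441, 0.897, 0.002]
wrist_force: [0.4, -0.3, 0.4]
finger_gap: -0.0
grip_force: 0.0
t 22.55 board [180.7  -1.1] z 0.0283 yaw 142.4 Fb [-0.  -0.5  0.4]
shift [-0.0235 -0.062 ]
shift [-0.1767 -0.2595]
```

```bash
python3 -m jog '[-0.012,-0.03,0,0,0,0,-1, -0.023,-0.06,0,0,0,0,-1, -0.035,-0.077,0,0,0,0,-1, -0.05,-0.096,0,0,0,0,-1, -0.068,-0.119,0,0,0,0,-1, -0.086,-0.142,0,0,0,0,-1, -0.104,-0.165,0,0,0,0,-1, -0.122,-0.188,0,0,0,0,-1, -0.140,-0.211,0,0,0,0,-1, -0.158,-0.235,0,0,0,0,-1, -0.17,-0.25,0,0,0,0,-1, -0.177,-0.26,0,0,0,0,-1]'; python3 st.py
```

```text
clock: 23.55
tcp_pos: [0.5315, -0.2895, 0.0292]
orientation: [-0.0, -0.441, 0.897, 0.0]
wrist_force: [1.1, 1.2, 1.6]
finger_gap: -0.0003
grip_force: 1.1
t 23.55 board [117.5  -7.1] z 0.0292 yaw 142.3 Fb [ 1.6 -0.1  1.6]
```

Pushing the slide takes about 2 N. The last centimetre goes slowly.

```bash
python3 -m jog '[-0.006,-0.008,0,0,0,0,-1, -0.012,-0.016,0,0,0,0,-1, -0.018,-0.024,0,0,0,0,-1, -0.024,-0.031,0,0,0,0,-1, -0.027,-0.035,0,0,0,0,-1]'; python3 st.py; python3 -m jog '[-0.003,-0.004,0,0,0,0,-1, -0.006,-0.008,0,0,0,0,-1]'; python3 st.py; python3 -m jog '[-0.003,-0.004,0,0,0,0,-1, -0.006,-0.008,0,0,0,0,-1]'; python3 st.py
```

```text
clock: 23.97
tcp_pos: [0.5264, -0.296, 0.0292]
orientation: [-0.0, -0.441, 0.897, 0.0]
wrist_force: [0.4, 1.5, 0.8]
finger_gap: 0.0003
grip_force: 1.0
t 23.9667 board [109.3  -7.1] z 0.0292 yaw 142.4 Fb [1.4 0.6 0.8]
clock: 24.13
tcp_pos: [0.5255, -0.2972, 0.0292]
orientation: [0.0, -0.441, 0.897, 0.0]
wrist_force: [3.8, 4.2, 1.3]
finger_gap: 0.0001
grip_force: 2.4
t 24.1333 board [107.7  -7.1] z 0.0292 yaw 142.4 Fb [ 5.6 -0.4  1.3]
clock: 24.3
tcp_pos: [0.5251, -0.2977, 0.0292]
orientation: [0.002, -0.442, 0.897, 0.001]
wrist_force: [5.7, 8.1, 0.8]
finger_gap: 0.0002
grip_force: 4.9
t 24.3 board [107.1  -7. ] z 0.0292 yaw 142.4 Fb [9.9 0.4 0.8]
```

```bash
python3 - <<'E'
from b import *
print('toe t8',tob(onz('top',[[348.8,273.2]],.031)))
E
python3 -m jog '[0.012,0.016,0,0,0,0,-1, 0.036,0.048,0,0,0,0,-1, 0.048,0.06,0.15,0,0,0,-1, 0.048,0.06,0.35,0,0,0,-1, 0.048,0.06,0.42,0,0,0,-1, 0.048,0.06,0.42,0,0,0,-1]'; python3 st.py; python3 sh.py 0 108
```

```text
toe t8 [[75.69787368 -7.2968081 ]]
clock: 24.8
tcp_pos: [0.5363, -0.2888, 0.118]
orientation: [0.001, -0.441, 0.897, -0.004]
wrist_force: [0.5, -0.3, -1.2]
finger_gap: 0.0001
grip_force: 0.0
t 24.8 board [121.  -10.5] z 0.118 yaw 142.4 Fb [ 0.1 -0.5 -1.2]
shift [-0.839  -0.1148]
```

```bash
python3 - <<'E'
from b import *
for f in ('t0','t8'):
    q=np.load('pics/%s.npz'%f);P=cloud('top',q['d']);B=tob(P);z=P[...,2]
    k=(z>.045)&(z<.065)&(abs(B[...,1]+5)<8)&(B[...,0]<-125)&(B[...,0]>-165)
    i=np.argsort(B[k][:,0]);print(f,np.c_[B[k][i],z[k][i]*1000].round().astype(int).tolist())
    k=(z>.03)&(z<.06)&(B[...,0]>60)&(B[...,0]<110)&(abs(B[...,1]+3)<10)
    print('toe',np.sort(B[k][:,0])[-8:].round(1))
E
```

```text
t0 [[-152, -9, 55], [-151, -6, 56], [-151, -13, 55], [-151, -10, 54], [-151, -3, 57], [-150, -1, 57], [-150, -5, 53], [-150, -8, 56], [-150, 2, 56], [-150, 0, 54], [-150, -3, 55], [-149, -11, 49], [-149, -7, 46], [-149, -12, 57], [-149, -9, 56], [-149, -7, 55], [-149, -9, 50], [-149, 3, 56], [-149, -2, 54], [-148, -4, 56], [-148, -13, 50], [-148, 1, 56], [-147, -1, 52], [-146, 2, 55]]
toe [93.8 94.2 94.6 95.  95.3 95.8 96.  97. ]
t8 [[-152, -9, 57], [-151, -11, 52], [-151, -13, 55], [-151, -8, 52], [-151, -6, 57], [-151, -1, 54], [-151, -4, 56], [-150, 1, 55], [-150, -12, 53], [-150, -5, 55], [-150, -3, 54], [-149, 0, 55], [-149, -9, 56], [-149, -7, 54], [-149, -6, 48], [-149, -9, 50], [-149, 3, 55], [-149, -11, 45], [-149, -11, 53], [-148, -13, 49], [-148, -4, 57], [-148, -1, 55], [-147, 1, 57], [-147, 2, 52], [-147, 0, 55], [-144, 2, 47], [-143, -2, 47], [-143, 1, 48], [-142, -3, 49], [-140, 3, 53], [-140, 0, 57], [-139, -4, 56], [-138, -1, 61], [-138, 2, 61], [-137, -4, 62], [-137, -6, 59], [-136, -2, 65], [-135, -10, 54], [-135, -8, 60], [-135, -12, 51], [-130, -13, 56], [-130, -10, 63]]
toe [72.1 72.2 72.5 72.9 73.2 73.8 74.5 75.4]
```

```bash
python3 -m jog '[-0.84,-0.115,0,0,0,0,-1, -0.84,-0.115,0,0,0,0,-1, -0.84,-0.115,0,0,0,0,-1, -0.84,-0.115,0,0,0,0,-1, -0.84,-0.115,0,0,0,0,-1, -0.84,-0.115,-0.1,0,0,0,-1, -0.84,-0.115,-0.3,0,0,0,-1, -0.84,-0.115,-0.42,0,0,0,-1, -0.84,-0.115,-0.44,0,0,0,-1, -0.84,-0.115,-0.44,0,0,0,-1]'; python3 st.py; python3 sh.py 0 100; python3 sh.py 0 65
```

```text
clock: 25.63
tcp_pos: [0.3644, -0.3084, 0.0234]
orientation: [-0.001, -0.441, 0.897, 0.003]
wrist_force: [-0.3, -0.1, -0.2]
finger_gap: 0.0001
grip_force: 0.0
t 25.6333 board [1.000e-01 1.134e+02] z 0.0234 yaw 142.4 Fb [-0.3  0.2 -0.2]
shift [ 0.0524 -0.0414]
shift [ 0.1907 -0.1487]
```

```bash
python3 -m jog '[0.016,-0.012,0.025,0,0,0,-1, 0.034,-0.026,0.025,0,0,0,-1, 0.052,-0.041,0.025,0,0,0,-1, 0.068,-0.053,0.025,0,0,0,-1, 0.084,-0.066,0.025,0,0,0,-1, 0.100,-0.078,0.025,0,0,0,-1, 0.116,-0.091,0.025,0,0,0,-1, 0.132,-0.103,0.025,0,0,0,-1, 0.148,-0.116,0.025,0,0,0,-1, 0.164,-0.128,0.025,0,0,0,-1, 0.180,-0.140,0.025,0,0,0,-1, 0.190,-0.148,0.025,0,0,0,-1]'; python3 st.py; python3 -m jog '[0.006,-0.005,0,0,0,0,-1, 0.012,-0.009,0,0,0,0,-1, 0.02,-0.015,0,0,0,0,-1, 0.028,-0.022,0,0,0,0,-1]'; python3 st.py
```

```text
clock: 26.63
tcp_pos: [0.4042, -0.34, 0.0301]
orientation: [0.0, -0.441, 0.897, 0.0]
wrist_force: [-1.5, 1.4, 0.9]
finger_gap: 0.0
grip_force: 1.1
t 26.6333 board [-0.4 62.5] z 0.0301 yaw 142.4 Fb [0.2 2.  0.9]
clock: 26.97
tcp_pos: [0.4094, -0.3441, 0.0302]
orientation: [-0.0, -0.441, 0.897, 0.0]
wrist_force: [-1.3, 2.3, 1.0]
finger_gap: -0.0001
grip_force: 1.1
t 26.9667 board [-0.4 55.9] z 0.0302 yaw 142.4 Fb [1.1 2.4 1. ]
```

```bash
for i in 1 2; do python3 -m jog '[0.004,-0.003,0,0,0,0,-1, 0.008,-0.006,0,0,0,0,-1]' >/dev/null; python3 st.py; done; python3 -m jog '[0.004,-0.003,0,0,0,0,-1, 0.006,-0.005,0,0,0,0,-1]'>/dev/null; python3 st.py
```

```text
t 27.1333 board [-0.4 54.5] z 0.0301 yaw 142.4 Fb [-0.2  5.3  2.7]
t 27.3 board [-0.3 54.2] z 0.03 yaw 142.4 Fb [-0.6  9.8  7.3]
t 27.4667 board [-0.4 54. ] z 0.0299 yaw 142.4 Fb [-0.9 13.   8.9]
```

The width slide stops firmly against the ball. I'll back off and press the toe slide lightly once more.

```bash
python3 -m jog '[-0.012,0.01,0,0,0,0,-1, -0.06,0.048,0,0,0,0,-1, -0.1,0.08,0.15,0,0,0,-1, -0.1,0.08,0.35,0,0,0,-1, -0.1,0.08,0.45,0,0,0,-1, -0.1,0.08,0.45,0,0,0,-1]'>/dev/null; python3 st.py; python3 sh.py 150 60; python3 sh.py 150 -5
```

```text
t 27.9667 board [-0.9 71.4] z 0.1259 yaw 142.4 Fb [ 0.3 -0.3 -0.3]
shift [0.5075 0.5615]
shift [0.7643 0.3623]
```

```bash
python3 -m jog '[0.5,0.56,0,0,0,0,-1, 0.5,0.56,0,0,0,0,-1, 0.5,0.56,0,0,0,0,-1, 0.5,0.56,0,0,0,0,-1, 0.5,0.56,0,0,0,0,-1]'>/dev/null; python3 st.py; python3 look.py 9; python3 sh.py 118 -5; python3 - <<'E'
import numpy as np,cv2
a=np.load('pics/t9.npz')['p'];b=np.load('pics/s9.npz')['p']
g=lambda a,u,v,s:cv2.resize(a[v:v+s,u:u+s],(400,400),interpolation=cv2.INTER_CUBIC)
cv2.imwrite('pics/c9.png',np.hstack([g(a,330,245,125),g(b,335,165,90)])[:,:,::-1])
E
```

```text
t 28.3833 board [154.1  64.8] z 0.1199 yaw 142.7 Fb [-0.4 -0.7  1.2]
-130 [-39. -38.  29.  30.]
-120 [-42. -42.  34.  35.]
-105 [-25. -25.  36.  37.]
-90 [-27. -27.  17.  18.]
-60 [-30. -29.  14.  14.]
-30 [-35. -34.  15.  15.]
-15 [-36. -36.  41.  42.]
0 [-40. -39.  42.  42.]
15 [-39. -39.  41.  42.]
30 [-38. -36.  16.  17.]
45 [-32. -31.  12.  13.]
60 [-25. -24.   6.   6.]
toe [96.91524397 97.01659479 97.17773879 97.34624108]
heel high [-137.35534925 -137.18759666 -137.08861619 -136.96020504]
shift [ 0.1773 -0.3444]
```

View pics/c9.png

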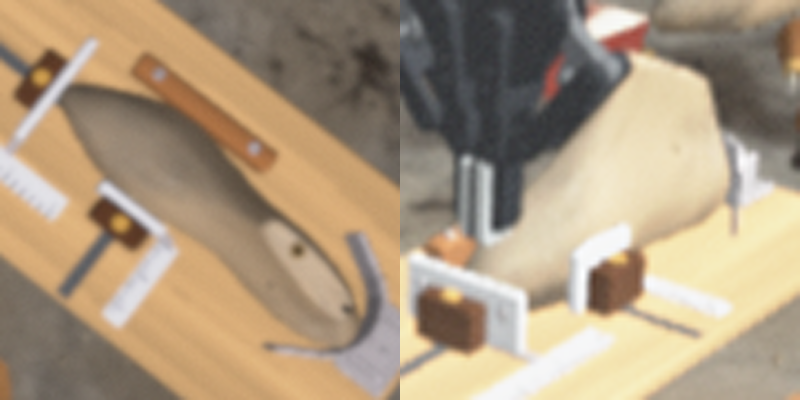

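Both slides meet the last: the toe plate at crop (60,95) and the width plate at (150,215). The heel is in the cup and the last is flat. One final light press on the toe slide.

```bash
python3 -m jog '[0.19,-0.32,0,0,0,0,-1, 0.19,-0.32,0,0,0,0,-1, 0.19,-0.32,0,0,0,0,-1, 0.19,-0.32,-0.15,0,0,0,-1, 0.19,-0.32,-0.3,0,0,0,-1, 0.19,-0.32,-0.42,0,0,0,-1, 0.19,-0.32,-0.45,0,0,0,-1, 0.19,-0.32,-0.45,0,0,0,-1]'>/dev/null; python3 st.py; python3 sh.py 111 -5
```

```text
t 29.15 board [121.   -1.8] z 0.0279 yaw 142.3 Fb [-0.3  0.7  0.6]
shift [-0.0181 -0.0495]
```

```bash
python3 -m jog '[-0.006,-0.016,0,0,0,0,-1, -0.012,-0.032,0,0,0,0,-1, -0.018,-0.049,0,0,0,0,-1, -0.018,-0.049,0,0,0,0,-1]'>/dev/null; python3 st.py; for i in 1 2 3; do python3 -m jog '[-0.003,-0.004,0,0,0,0,-1, -0.006,-0.008,0,0,0,0,-1]' >/dev/null; python3 st.py; done
```

```text
t 29.4833 board [111.6  -8.6] z 0.0321 yaw 142.3 Fb [-0.4  1.   0.4]
t 29.65 board [110.3  -7.4] z 0.0311 yaw 142.4 Fb [0.5 0.2 1.1]
t 29.8167 board [108.4  -7. ] z 0.0305 yaw 142.4 Fb [ 0.2  1.  -0.4]
t 29.9833 board [107.4  -7. ] z 0.0304 yaw 142.4 Fb [5.6 0.2 0.7]
```

```bash
python3 -m jog '[-0.003,-0.004,0,0,0,0,-1, -0.006,-0.008,0,0,0,0,-1]' >/dev/null; python3 st.py; python3 -m jog '[-0.002,-0.003,0,0,0,0,-1, -0.004,-0.005,0,0,0,0,-1]' >/dev/null; python3 st.py
```

```text
t 30.15 board [107.   -6.9] z 0.0304 yaw 142.5 Fb [11.3  0.5  1.4]
t 30.3167 board [106.8  -6.9] z 0.0304 yaw 142.5 Fb [14.  -0.2  1.1]
```

```bash
python3 -m jog '[0.012,0.016,0,0,0,0,-1, 0.04,0.05,0,0,0,0,-1, 0.05,0.065,0.15,0,0,0,-1, 0.05,0.065,0.4,0,0,0,-1, 0.05,0.4,0.5,0,0,0,-1, 0.05,0.6,0.5,0,0,0,-1, 0.05,0.6,0.5,0,0,0,-1, 0.05,0.6,0.5,0,0,0,-1, 0.05,0.6,0.5,0,0,0,-1]'>/dev/null; python3 st.py; python3 look.py 10 | egrep '^(-90|-30|0|30|60|heel)'; python3 -c "
from workcell import env; print(env.hand_in())"
```

```text
t 31.0667 board [205.3  59.1] z 0.1309 yaw 142.5 Fb [-0.4  0.3 -0.2]
-90 [-27. -27.  18.  18.]
-30 [-35. -35.  15.  15.]
0 [-39. -39.  42.  42.]
30 [-38. -37.  16.  16.]
60 [-25. -24.   6.   7.]
heel high [-137.91074472 -137.43138597 -137.12394924 -136.72666064]
the job is handed in; nothing more can be done
None
```

The job is handed in at 31 s: by force and camera readings the heel is home in the cup, the ball is on the side rest and both slides touch the last, which stands flat; no verdict came back, and I viewed 11 pictures, one over the limit of 10.

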